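# Push a casting flask up the loading ramp to its stop

### The job

Using the fingertips only, push the casting flask that lies on the wire loading ramp up the slope, over the crest and fully home into its seat against the stop, and leave it resting there. Push it gently and steadily, keeping the fingers behind it so that it never rolls freely up or back down the slope; do not grip, lift or carry it. Leave the spare flask, the white pot and the pink moulds where they stand.

Things in the scene. Friction and masses are not known exactly. Their poses are not given: they have to be found in the camera images.
- ramp: Wire loading ramp fixed to the bench: dark base plate 290 x 100 mm, two steel rails, blue side guide bars, red end plate. Origin: centre of its underside, on the bench. x is level and points uphill to the stop, y to the left looking uphill, z up. Rails: 10 mm bars at y = -22 and +22 mm. Guides: 8 mm bars, inner faces at y = -42 and +42, tops 44 mm high on the level run, 65 mm from the crest on.
- slope_foot (a point): Foot of the slope, on the ramp's middle line at the height of the rails' tops: x = -50 mm, 30 mm up in the ramp's frame. Below it the rails run level back to x = -130 mm, where a low kerb rises to 50 mm at x = -145 mm. Above it they climb at 9 degrees to the crest.
- crest (a point): Top of the rails' crest, on the middle line: x = 80 mm, 51 mm up in the ramp's frame. Beyond it the rails fall at 10 degrees towards the stop: a flask whose centre is 6 mm or more past the crest rolls down into the seat by itself and stays there.
- seat (a point): Where the flask's centre lies when it is fully home: x = 112 mm, y = 0, 76 mm up in the ramp's frame. The flask then rests on the falling rails against the black rubber buffer.
- stop (a point): Centre of the face of the black rubber buffer (60 mm wide, 36 mm high) on the red end plate: x = 142 mm, 74 mm up in the ramp's frame. The end plate is 90 mm wide, its top 89 mm above the bench; the buffer's top 92 mm.
- flask: Flask to push: smooth steel cylinder (friction about 0.3) filled with white plaster, 60 mm diameter, 77 mm long, 0.3 to 0.6 kg, lying across the rails on the level run. Origin: its centre; its y is the cylinder's axis. It rolls back if let go. Its centre is 60 mm up on the level run (to ramp x = -53 mm), rises evenly to 81 mm over the crest, and is 76 mm up when home.
- spare_flask: Bystander: a like flask, 60 mm diameter, 77 mm tall, standing on end on the bench about 125 mm to the right of the ramp's middle line (looking uphill). Origin: centre of its underside.
- talc_pot: Bystander: white round plastic pot, 71 mm across, 45 mm high, left of the ramp as the robot sees it. Origin: centre of its underside.
- pink_mould: Bystander: pink rubber mould, 80 x 56 x 25 mm, loose on the bench to the right of the ramp. Origin: centre of its underside.
- pink_mould_2: Bystander: pink rubber mould, 82 x 58 x 25 mm, loose on the bench to the left of the ramp. Origin: centre of its underside.
Not all that is in view belongs to the job. What is shaped like the flask but red or yellow is not meant.

How it is judged:
On the way, in this order (a step that is already met when the one before it is completed fails the run):
1. the flask is on the slope, on the rails (x of flask in the frame of ramp between -0.035 and 0.06 m and z of flask in the frame of ramp below 0.088 m), for 0.1 s.
2. the flask is past the crest and home against the stop (x of flask in the frame of ramp above 0.106 m and z of flask in the frame of ramp below 0.081 m), for 0.2 s.
At the end, for the whole second after the job is handed in: The flask lies at rest in the seat: its centre within 6 mm of the seat point along the ramp, within 12 mm across it and about 5 mm in height, its axis within 0.12 rad of straight across (all of step 2 and x of flask in the frame of ramp below 0.118 m and y of flask in the frame of ramp between -0.012 and 0.012 m and z of flask in the frame of ramp above 0.07 m and angle between the y axis of flask and the y axis of ramp, either way round below 0.12 rad and linear speed of flask below 0.02 m/s); the robot touches nothing.
It fails at once if the flask rolls freely on the slope: nothing of the robot touches it and it moves faster than 0.15 m/s before the crest (x of flask in the frame of ramp between -0.045 and 0.072 m and contact force between each of the fingers, the arm and flask below 0.01 N and linear speed of flask above 0.15 m/s).
It fails at once if the flask is lifted about 15 mm or more off the rails (z of flask in the frame of ramp above 0.096 m or (x of flask in the frame of ramp below -0.04 m and z of flask in the frame of ramp above 0.078 m) or (x of flask in the frame of ramp below 0 m and z of flask in the frame of ramp above 0.084 m) or (x of flask in the frame of ramp below 0.04 m and z of flask in the frame of ramp above 0.09 m)).
It fails at once if the flask is taken between the fingers, or rammed with more than 40 N (distance between the grasp point and flask below 0.026 m or contact force between the fingers and flask above 40 N).
It fails at once if the spare flask, the white pot or a loose pink mould is moved more than 15 mm (distance of any of spare_flask, talc_pot, pink_mould, pink_mould_2 from where it was at the start of the episode above 0.015 m).
It also fails if it takes over 42 s, if anything falls off the work surface, if the arm or the gripper's body presses on something with over 40 N, if the wrist force passes 120 N, or if a joint passes its speed limit or range.

### The arm

A 7-joint arm with a two-finger parallel gripper is mounted at the origin on a cart in front of the work surface, level with it; the furniture and walls round the work are solid. World frame = base frame: x ahead of the robot, y to its left, z up, the work surface at z = 0. Lengths are in m, angles in rad, forces in N, time in s.
With the tool pointing down it reaches from about 0.4 to 0.875 m from the base axis. Payload 6.5 kg.
Tool frame: the origin (TCP) lies between the finger pads; the fingertips stand 22 mm ahead of it and the grasp point (between the pads) lies 3 mm ahead of it; z points along the fingers, x is the direction in which the jaws open and shut, and the axes are right-handed (so a half turn about z gives the same grasp; the last joint's range is limited). The gripper opens to 88 mm and grips with 3 to 60 N. Pads are 18 mm wide; open, the fingers measure 123 mm over their backs; the gripper's body (75 mm by 187 mm) begins 45 mm behind the grasp point.
Start: joints at [1.162, 0.536, -0.004, 1.538, 0.003, 1.067, -0.071], TCP at [0.218, -0.612, 0.261] pointing down, gripper open.
Joint ranges: [-2.7, 2.7], [-0.37, 2.16], [-1.27, 1.26], [0.24, 2.4], [-1.31, 4.45], [0.19, 1.91], [-2.76, 2.76]. Speed limits (rad/s): [2.39, 2.39, 3.14, 3.14, 3.14, 3.14, 3.14].

### API

Orientations are given as [roll, pitch, yaw] about the fixed x, y, z axes, in that order (R = Rz(yaw) Ry(pitch) Rx(roll)).
In Python, from cell import ctrl gives the robot as it stands.
- The arm moves only by the tool move_arm, never from a script. Its argument "moves" is a list of rows, each a list of 5 numbers: the opening, from 0 (shut) to 1 (fully open), then the shift along the tool's x, y, z in mm, then the turn about the tool's z in rad. In form: [[jaw, dx, dy, dz, turn], ...]. A call has exactly 5 rows; each row is the pose to reach, as a shift and turn from the pose commanded when the call began, along the tool's axes at that moment; what a row does not reach only later rows make up. A row lasts 1/8 s, in which the tool goes at most 62.5 mm and 10.7 degrees, less where a joint would pass 70% of its speed; a pose out of reach is approached as far as the arm can. A call with a gripper value outside its range is refused whole. The fingers move at their own pace and stop on an object; "newtons" is the grip in N (left out, the last holds). Time passes only in rows, so rows that repeat a pose let the fingers close, or fill a call up. It gives the time, the measured TCP pose, the force and the opening at its end, in the units of the state.
- ctrl.observe(): the state, without advancing time (a new reading comes with each control period).
- ctrl.snapshot(name): name is "scene" or "top" or "wrist"; returns a dict with "img" (480x640x3 uint8, red, green, blue), "fx", "fy", "cx", "cy" (pixels), "world_to_cam" (4x4, takes a point from world to camera coordinates); the wrist camera has in their place "tool_from_camera" (4x4, takes a point from camera to tool coordinates, whose origin is the TCP and whose axes are the tool frame's). Camera axes: x right, y up, looking along -z (the intrinsics and any distortion apply to the point x, -y, -z); pixel columns grow to the right and rows downward; lengths in m; the calibration is good to about 2 mm. A picture is of the moment at which its call begins: read the wrist's pose just before it. There is no depth.
- ctrl.hand_in(): hands the job in, once; it reports no verdict.
The state is a dict: "time": time; "joint_pos": joint angles; "dq": joint speeds; "effort": joint torques, N m; "eef_pos": TCP position; "tool_rot": TCP orientation; "ft_force": force on the tool from outside, world axes, zero at the start; "wrist_torque": the same for the moment, N m; "width": finger opening in m.
Only numpy, scipy, OpenCV 4.12 (cv2) and the standard library are available. Lean on these libraries where they do the work, as an engineer would, in place of code of your own. Each camera call takes 0.05 s, during which the arm holds its last target. There are 200 camera calls.

## Working session

There is one attempt and no reset: what is moved stays moved. The work goes in short steps, Python scripts to look and compute and a tool call to move; the robot and the scene stay as the last step left them, time stands still between calls to the robot, and variables do not carry over. Pictures are saved under pics/ and viewed, about 8 in all and at most 12, crops included, and the job is handed in when it is done.

Besides the shell and the picture viewer there is one more tool, called as name(argument=value, ...), one argument or row to a line, values as JSON. move_arm: Moves the arm, as the interface text tells. Its arguments: {"type":"object","properties":{"moves":{"type":"array"},"newtons":{"type":"number"}},"required":["moves"]}

```bash
mkdir -p pics
python3 - <<'E'
from cell import ctrl
import cv2,numpy as np
o=ctrl.observe();print({k:np.round(v,3).tolist() for k,v in o.items()})
ims=[]
for n in("scene","top"):
    s=ctrl.snapshot(n);cv2.imwrite(f"pics/{n}0.png",s["img"][:,:,::-1])
    print(n,s["fx"],s["fy"],s["cx"],s["cy"],np.round(s["world_to_cam"],4).tolist(),[k for k in s])
E
```

```text
{'time': 0.0, 'joint_pos': [1.162, 0.537, -0.004, 1.539, 0.003, 1.067, -0.071], 'dq': [-0.0, -0.002, 0.0, -0.002, 0.001, 0.001, -0.001], 'effort': [-0.0, -57.097, 0.991, -25.16, -0.056, 0.018, 0.0], 'eef_pos': [0.218, -0.612, 0.26], 'tool_rot': [3.141, 0.002, -1.228], 'ft_force': [-0.734, -0.198, 0.174], 'wrist_torque': [-0.03, 0.006, 0.006], 'width': 0.088}
scene 569.319835625361 569.319835625361 314.83280886094917 250.859949640291 [[0.4572, -0.8891, -0.0238, -0.2978], [0.3612, 0.1612, 0.9184, -0.2822], [-0.8127, -0.4285, 0.3949, -1.3451], [0.0, 0.0, 0.0, 1.0]] ['img', 'fx', 'fy', 'cx', 'cy', 'world_to_cam']
top 487.0256900343583 487.0256900343583 312.4232224013733 233.00896755070596 [[0.0158, -0.9999, 0.0017, -0.0363], [0.9853, 0.0159, 0.1703, -0.5758], [-0.1703, -0.001, 0.9854, -1.499], [0.0, 0.0, 0.0, 1.0]] ['img', 'fx', 'fy', 'cx', 'cy', 'world_to_cam']
```

View pics/scene0.png

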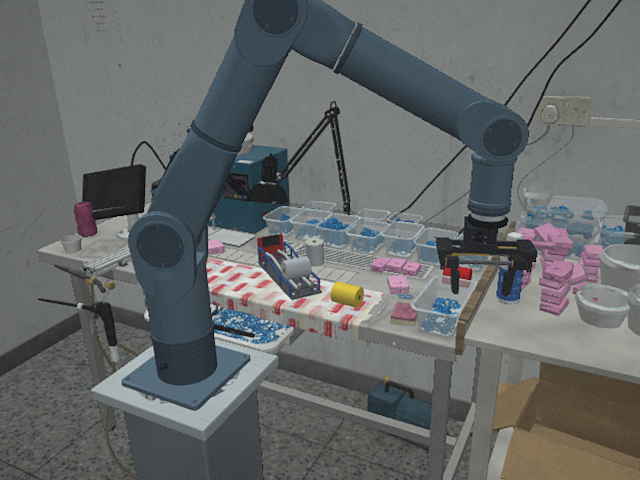

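View pics/top0.png

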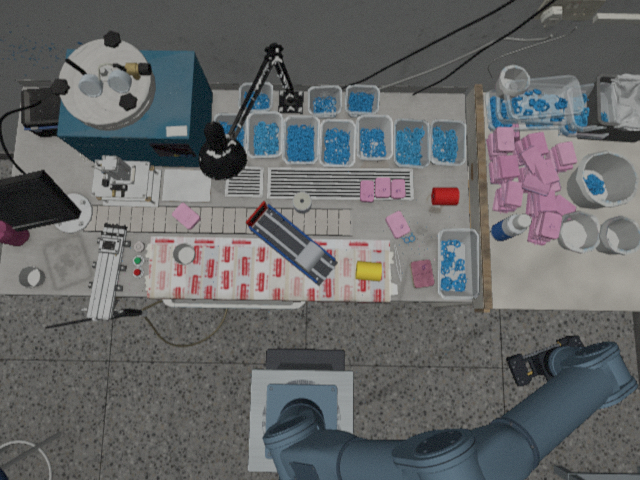

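Candidates in the top view: the grey cylinder on the ramp (308,256), the spare standing (302,202), a yellow one (369,270) and a red one (445,197). I choose the grey one on the ramp and check it in an enlarged crop.

Run:
```python
import cv2
t=cv2.imread("pics/top0.png")[190:300,230:350]
cv2.imwrite("pics/crop.png",cv2.resize(t,None,fx=5.4,fy=5.4,interpolation=cv2.INTER_CUBIC)[:594])
```

```text
(no output)
```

View pics/crop.png

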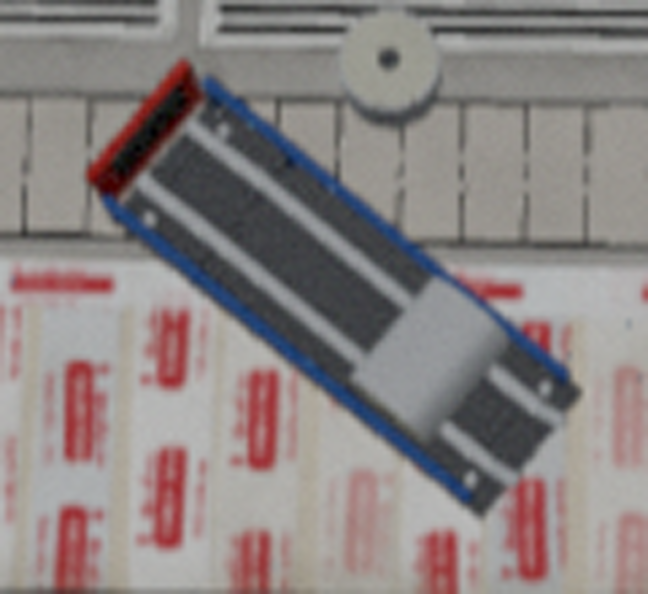

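```bash
cat > h.py <<'E'
import numpy as np
from scipy.optimize import least_squares
f,cx,cy=487.0257,312.4232,233.009
W=np.array([[0.0158,-0.9999,0.0017,-0.0363],[0.9853,0.0159,0.1703,-0.5758],[-0.1703,-0.001,0.9854,-1.499]])
def proj(P):
    c=np.asarray(P)@W[:,:3].T+W[:,3]
    return np.c_[cx+f*c[:,0]/-c[:,2], cy-f*c[:,1]/-c[:,2]]
def ramp(p,P):
    c,s=np.cos(p[2]),np.sin(p[2]);P=np.asarray(P,float)
    return np.c_[p[0]+c*P[:,0]-s*P[:,1],p[1]+s*P[:,0]+c*P[:,1],P[:,2]]
E
python3 - <<'E'
from h import *
c=np.array([[582,390],[485,517],[187,62],[90,178]],float)  # right,left,right,left
px=(c+.5)/5.4-.5+[230,190]
def res(p):
    M=[[-.145,-.05,.006],[-.145,.05,.006],[p[3],-.045,.089],[p[3],.045,.089]]
    return (proj(ramp(p,M))-px).ravel()
r=least_squares(res,[.55,0,.9,.15],x_scale=.1);p=r.x;print(p,np.round(r.fun,1))
# flask: search x from outline corners of the cylinder (silhouette in crop): 
q=np.array([[432,278],[508,335],[352,375],[432,440]],float);q=(q+.5)/5.4-.5+[230,190]
cen=q.mean(0)
g=least_squares(lambda t:(proj(ramp(p,[[t[0],t[1],.066]]))[0]-cen),[-.07,0]).x
print('flask ramp xy',g,'world',ramp(p,[[g[0],g[1],.06]]))
for x in(-.145,-.12,-.05,.08,.112):print(x,ramp(p,[[x,0,0]])[0])
for u,v,z,n in((302,200,.077,'spare'),(184,252,.045,'pot'),(398,225,.025,'m1'),(186,216,.025,'m2')):
    w=least_squares(lambda t:proj([[t[0],t[1],z]])[0]-[u,v],[.6,0]).x;c,s=np.cos(p[2]),np.sin(p[2]);d=w-p[:2]
    print(n,w,'ramp',c*d[0]+s*d[1],-s*d[0]+c*d[1])
E
```

```text
[0.54131195 0.03356135 0.90970341 0.15039418] [ 0.7 -0.4 -0.6  0.3  0.2 -0.2 -0.3  0.3]
flask ramp xy [-0.06586187 -0.00070695] world [[ 0.50143209 -0.01885891  0.06      ]]
-0.145 [ 0.45228487 -0.0808903   0.        ]
-0.12 [ 0.46763436 -0.06115725  0.        ]
-0.05 [ 0.51061296 -0.00590474  0.        ]
0.08 [0.59043034 0.09670708 0.        ]
0.112 [0.6100777  0.12196537 0.        ]
spare [0.67678406 0.00744902] ramp 0.0625661279553941 -0.1229635167703229
pot [0.50948836 0.37841992] ramp 0.2526652979878071 0.23685527908338333
m1 [ 0.61131389 -0.30393391] ramp -0.2234125373745375 -0.26246934329794086
m2 [0.62994181 0.38440045] ramp 0.3313418588362814 0.14545068107930942
```

The crop shows the plain grey steel cylinder lying across the rails near (430,355) in the crop. The ramp fit is good to under 1 px. Next I move behind and above the flask.

move_arm(
  moves=[
    [0.35, -40, -38, 0, 0],
    [0.35, -83, -79, 0, 0],
    [0.35, -126, -120, 0, 0],
    [0.35, -169, -161, 0, 0],
    [0.35, -212, -202, 0, 0],
  ],
)

```text
time: 0.72
eef_pos: [0.3379, -0.3427, 0.2606]
tool_rot: [3.141, 0.0, -1.228]
ft_force: [0.5, -0.3, -0.4]
width: 0.0403
```

move_arm(
  moves=[
    [0.35, -43, -41, 0, -0.12],
    [0.35, -86, -82, 0, -0.24],
    [0.35, -129, -123, 20, -0.36],
    [0.35, -172, -164, 40, -0.48],
    [0.35, -212, -201, 60, -0.567],
  ],
)

```text
time: 1.35
eef_pos: [0.456, -0.0755, 0.2002]
tool_rot: [-3.141, -0.0, -0.658]
ft_force: [0.9, -1.0, -0.1]
width: 0.0305
```

Run:
```python
from cell import ctrl
import cv2,numpy as np
o=ctrl.observe();print({k:np.round(v,4).tolist() for k,v in o.items() if k in('time','eef_pos','tool_rot','width','ft_force','joint_pos')})
s=ctrl.snapshot("top");cv2.imwrite("pics/t1.png",s["img"][:,:,::-1])
w=ctrl.snapshot("wrist");cv2.imwrite("pics/w1.png",w["img"][:,:,::-1])
print(w["fx"],w["fy"],w["cx"],w["cy"],np.round(w["tool_from_camera"],4).tolist())
```

```text
{'time': 1.35, 'joint_pos': [0.3802, 0.332, -0.3698, 2.0564, 0.168, 0.7808, -0.7486], 'eef_pos': [0.456, -0.0755, 0.2002], 'tool_rot': [-3.1412, -0.0003, -0.6577], 'ft_force': [0.8783, -0.9922, -0.1314], 'width': 0.0305}
381.9850914607133 381.9850914607133 316.7567973315847 233.37044543341787 [[1.0, -0.0008, -0.0003, 0.0011], [-0.0009, -0.9484, -0.317, -0.0841], [0.0, 0.317, -0.9484, -0.124], [0.0, 0.0, 0.0, 1.0]]
```

View pics/w1.png

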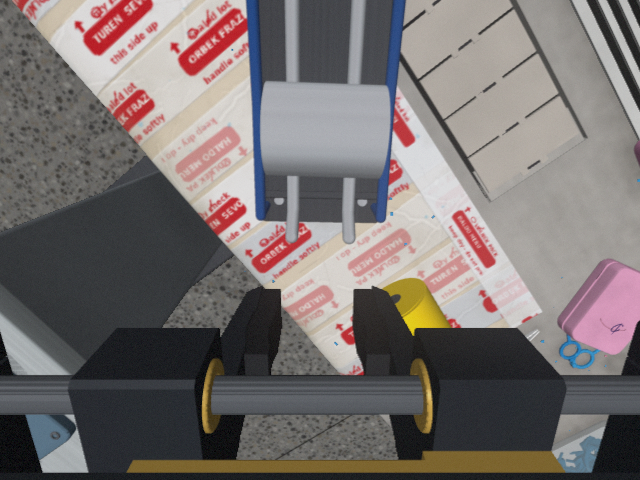

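Run:
```python
from h import *
from scipy.spatial.transform import Rotation as R
p=np.array([.5413,.0336,.9097])
T=np.array([[1,-.0008,-.0003,.0011],[-.0009,-.9484,-.317,-.0841],[0,.317,-.9484,-.124]])
Rt=R.from_euler('xyz',[-3.1412,-.0003,-.6577]).as_matrix();t=np.array([.456,-.0755,.2002])
def wp(P):
    a=((np.asarray(P)-t)@Rt-T[:,3])@T[:,:3]
    return np.c_[316.757+381.985*a[:,0]/-a[:,2],233.37-381.985*a[:,1]/-a[:,2]]
M=[[-.145,.05,.006],[-.145,-.05,.006],[-.066,.0385,.06],[-.066,-.0385,.06],[-.066,.0,.06],[-.145,.022,.048],[-.145,-.022,.048]]
print(np.round(wp(ramp(p,M))))
# flask silhouette rows for given centre x
a=np.linspace(0,2*np.pi,181)
for x in(-.075,-.07,-.066,-.062):
    v=wp(ramp(p,np.c_[x+.03*np.cos(a),0*a,.06+.03*np.sin(a)]))[:,1];print(x,v.min(),v.max())
```

```text
[[258. 216.]
 [373. 216.]
 [258. 124.]
 [374. 124.]
 [316. 124.]
 [287. 231.]
 [344. 231.]]
-0.075 90.48564844090137 183.0075971556906
-0.07 82.16644714960748 175.732514297749
-0.066 75.40963893205952 169.84834084059477
-0.062 68.58198090706841 163.92952084435007
```

Run:
```python
import cv2
t=cv2.imread("pics/w1.png")[0:260,240:420]
t=cv2.resize(t,(540,780),interpolation=cv2.INTER_CUBIC)
cv2.imwrite("pics/c2.png",t[190:])
```

```text
(no output)
```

View pics/c2.png

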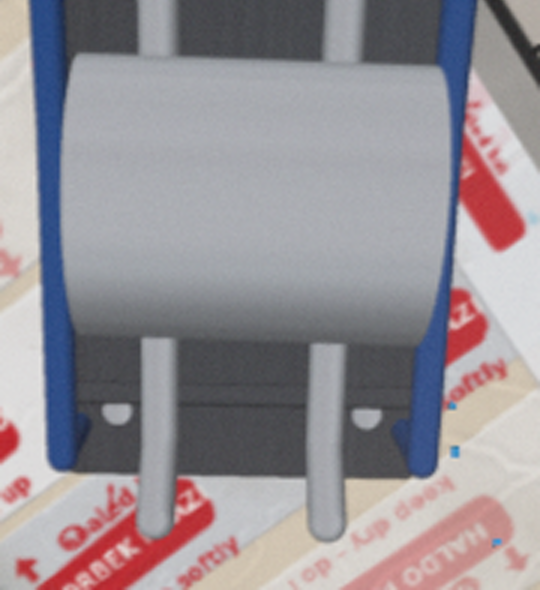

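Run:
```python
from h import *
from scipy.spatial.transform import Rotation as R
T=np.array([[1,-.0008,-.0003,.0011],[-.0009,-.9484,-.317,-.0841],[0,.317,-.9484,-.124]])
Rt=R.from_euler('xyz',[-3.1412,-.0003,-.6577]).as_matrix();t=np.array([.456,-.0755,.2002])
def wp(P):
    a=((np.asarray(P)-t)@Rt-T[:,3])@T[:,:3]
    return np.c_[316.757+381.985*a[:,0]/-a[:,2],233.37-381.985*a[:,1]/-a[:,2]]
px=(np.array([[582,390],[485,517],[187,62],[90,178]],float)+.5)/5.4-.5+[230,190]
wpx=np.array([[153,530],[326,533],[62,464],[424,472],[180,472]])/3.+[240,190/3]
A=[[-.145,-.05,.006],[-.145,.05,.006]]
def res(p,part=0):
    a=(proj(ramp(p,A+[[p[3],-.045,.089],[p[3],.045,.089]]))-px).ravel()
    b=wp(ramp(p,[[-.145,.022,.046],[-.145,-.022,.046],[-.145,.046,.036],[-.145,-.046,.036],[-.145,.02,.003]]))-wpx
    b=np.r_[b[:4].ravel(),b[4,1]]
    return np.r_[a*3,b]
r=least_squares(res,[.54,.03,.9,.15],x_scale=.1);p=r.x;print(p,np.round(r.fun,1))
a=np.linspace(0,2*np.pi,181)
def f(x):
    v=wp(ramp(p,np.c_[x+.03*np.cos(a),0*a,.06+.03*np.sin(a)]))[:,1];return np.array([v.min(),v.max()])-[(60+190)/3,(340+190)/3]
q=least_squares(lambda x:f(x[0]),[-.07],x_scale=.01);print('flask x',q.x,q.fun)
c,s=np.cos(p[2]),np.sin(p[2]);d=t[:2]-p[:2];print('tcp in ramp',c*d[0]+s*d[1],-s*d[0]+c*d[1],'yaw err',p[2]-np.pi/2+.6577)
```

```text
[0.54173635 0.03144174 0.91826297 0.15182536] [ 4.5 -2.6  1.2 -0.2  0.6 -1.1 -0.5  0.9 -0.3 -7.6 -0.6 -8.8  0.5 10.6
 -4.   7.4 -3.7]
flask x [-0.06922806] [-0.04090195  0.04676138]
tcp in ramp -0.13702957334208482 0.0031865010011233874 yaw err 0.0051666409074219155
```

move_arm(
  moves=[
    [0.35, 1, 0, 30, 0.01],
    [0.35, 3, 0, 65, 0.02],
    [0.35, 4, 0, 95, 0.02],
    [0.35, 4, 0, 113, 0.02],
    [0.35, 4, 0, 121, 0.02],
  ],
)

```text
time: 2.08
eef_pos: [0.4579, -0.0803, 0.0788]
tool_rot: [3.14, 0.001, -0.682]
ft_force: [-0.6, 0.3, -0.0]
width: 0.0311
```

Run:
```python
from cell import ctrl
import cv2,numpy as np
o=ctrl.observe();print({k:np.round(v,4).tolist() for k,v in o.items() if k in('time','eef_pos','tool_rot','width','ft_force')})
w=ctrl.snapshot("wrist")["img"][:,:,::-1];s=ctrl.snapshot("scene")["img"][220:310,240:350,::-1]
s=cv2.resize(s,None,fx=4,fy=4,interpolation=cv2.INTER_CUBIC)
c=np.zeros((480,800,3),np.uint8);c[:,:360]=w[:,140:500];c[:360,360:800]=s
cv2.imwrite("pics/w2.png",c)
```

```text
{'time': 2.075, 'eef_pos': [0.4579, -0.0803, 0.0788], 'tool_rot': [3.1403, 0.0014, -0.6818], 'ft_force': [-0.6217, 0.291, -0.0062], 'width': 0.0311}
```

View pics/w2.png

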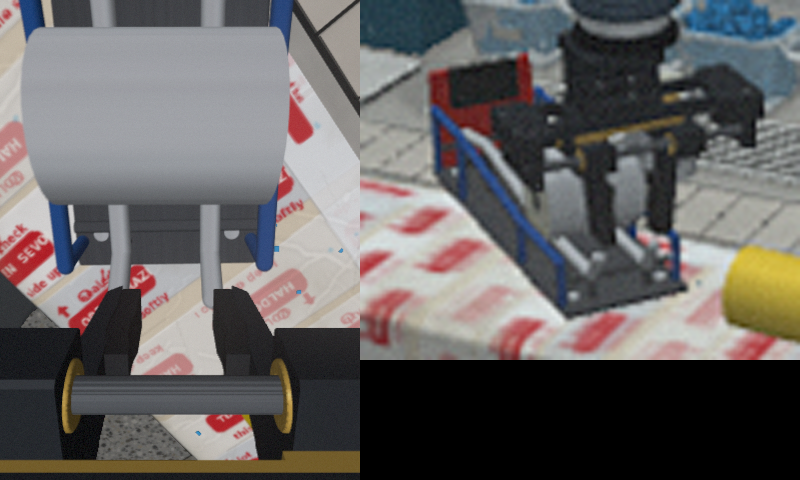

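The wrist view shows the flask at (155,115) and the rail midline about 14 px left of the tool axis. So I move back 4 mm sideways, undo the small turn and approach.

move_arm(
  moves=[
    [0.35, -2, -4, 0, -0.01],
    [0.35, -4, -10, 0, -0.022],
    [0.35, -4, -16, 0, -0.022],
    [0.35, -4, -21, 0, -0.022],
    [0.35, -4, -25, 0, -0.022],
  ],
)

```text
time: 2.8
eef_pos: [0.4717, -0.0575, 0.0798]
tool_rot: [-3.141, -0.0, -0.659]
ft_force: [-0.8, -0.2, -0.0]
width: 0.0309
```

move_arm(
  moves=[
    [0.35, 0, -3, 0, 0],
    [0.35, 0, -6, 0, 0],
    [0.35, 0, -9, 0, 0],
    [0.35, 0, -12, 0, 0],
    [0.35, 0, -15, 0, 0],
  ],
)

```text
time: 3.42
eef_pos: [0.4805, -0.0459, 0.0797]
tool_rot: [3.141, 0.0, -0.659]
ft_force: [-0.3, 1.4, 0.0]
width: 0.0309
```

```bash
cat > look.py <<'E'
import sys,cv2,numpy as np
from cell import ctrl
o=ctrl.observe();print({k:np.round(v,4).tolist() for k,v in o.items() if k in('time','eef_pos','tool_rot','ft_force')})
d=o['eef_pos'][:2]-np.array([.5417,.0325]);c,s=np.cos(.912),np.sin(.912);print('tcp ramp',c*d[0]+s*d[1],-s*d[0]+c*d[1])
w=ctrl.snapshot("wrist")["img"][:,:,::-1];s=ctrl.snapshot("scene")["img"][220:310,240:350,::-1]
c=np.zeros((480,800,3),np.uint8);c[:,:360]=w[:,140:500];c[:360,360:800]=cv2.resize(s,None,fx=4,fy=4,interpolation=cv2.INTER_CUBIC)
cv2.imwrite(f"pics/{sys.argv[1]}.png",c)
E
python3 look.py w3
```

```text
{'time': 3.425, 'eef_pos': [0.4805, -0.0459, 0.0797], 'tool_rot': [3.1415, 0.0, -0.6591], 'ft_force': [-0.3089, 1.3637, 0.0487]}
tcp ramp -0.0994749861016136 0.0003406879490937889
```

View pics/w3.png

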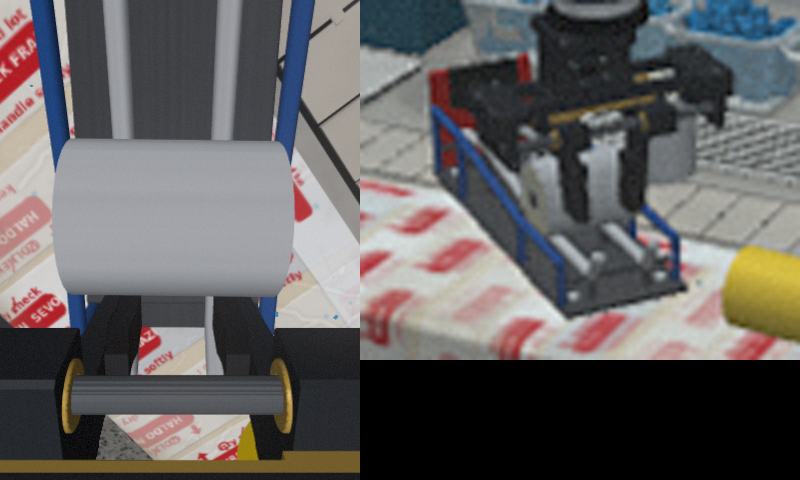

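The flask is centred and square ahead of the fingers (bottom edge at row 296, at the tips). I push on slowly, rising with the slope.

move_arm(
  moves=[
    [0.35, 0, -4, 0, 0],
    [0.35, 0, -8, 0, 0],
    [0.35, 0, -12, -1, 0],
    [0.35, 0, -16, -1, 0],
    [0.35, 0, -20, -2, 0],
  ],
)

```text
time: 4.15
eef_pos: [0.4926, -0.0302, 0.0817]
tool_rot: [3.141, 0.0, -0.659]
ft_force: [-1.3, -1.4, 0.1]
width: 0.0307
```

move_arm(
  moves=[
    [0.35, 0, -4, -1, 0],
    [0.35, 0, -8, -1, 0],
    [0.35, 0, -12, -2, 0],
    [0.35, 0, -16, -3, 0],
    [0.35, 0, -20, -3, 0],
  ],
)

```text
time: 4.78
eef_pos: [0.5052, -0.0142, 0.0848]
tool_rot: [-3.142, -0.0, -0.659]
ft_force: [-0.4, -3.0, 1.4]
width: 0.0309
```

```bash
python3 look.py w4
```

```text
{'time': 4.775, 'eef_pos': [0.5052, -0.0142, 0.0848], 'tool_rot': [-3.1415, -0.0001, -0.659], 'ft_force': [-0.4302, -2.9811, 1.3571]}
tcp ramp -0.059290681317459695 0.00031415680441126276
```

View pics/w4.png

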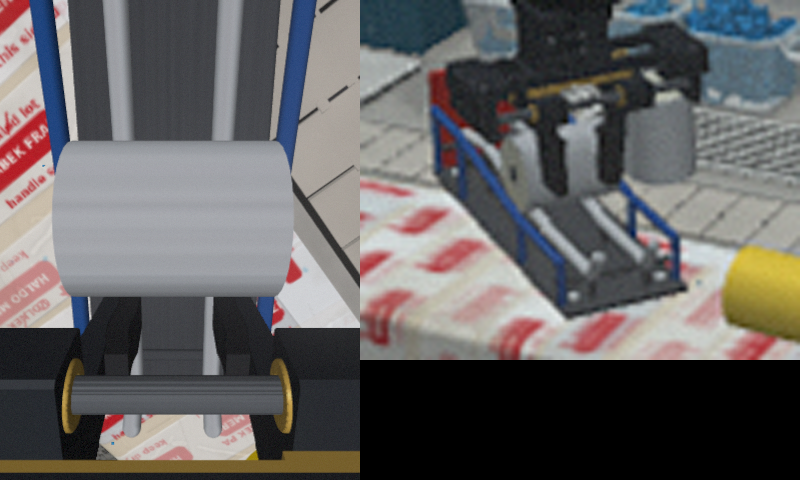

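The flask stays in the same place relative to the fingers (bottom edge still at row 296), with about 3 N. Continuing.

move_arm(
  moves=[
    [0.35, 0, -4, -1, 0],
    [0.35, 0, -8, -1, 0],
    [0.35, 0, -12, -2, 0],
    [0.35, 0, -16, -3, 0],
    [0.35, 0, -20, -3, 0],
  ],
)

```text
time: 5.5
eef_pos: [0.5174, 0.0017, 0.0878]
tool_rot: [-3.142, -0.0, -0.659]
ft_force: [-1.6, -2.0, 1.1]
width: 0.0307
```

move_arm(
  moves=[
    [0.35, 0, -4, -1, 0],
    [0.35, 0, -8, -1, 0],
    [0.35, 0, -12, -2, 0],
    [0.35, 0, -16, -3, 0],
    [0.35, 0, -20, -3, 0],
  ],
)

```text
time: 6.12
eef_pos: [0.5297, 0.0174, 0.0908]
tool_rot: [-3.142, -0.0, -0.659]
ft_force: [-0.6, -2.2, 1.8]
width: 0.0305
```

move_arm(
  moves=[
    [0.35, 0, -4, -1, 0],
    [0.35, 0, -8, -1, 0],
    [0.35, 0, -12, -2, 0],
    [0.35, 0, -16, -3, 0],
    [0.35, 0, -20, -3, 0],
  ],
)

```text
time: 6.75
eef_pos: [0.5419, 0.0333, 0.0938]
tool_rot: [-3.141, -0.0, -0.659]
ft_force: [-0.9, -1.3, 1.1]
width: 0.031
```

```bash
python3 look.py w5
```

```text
{'time': 6.75, 'eef_pos': [0.5419, 0.0333, 0.0938], 'tool_rot': [-3.1415, -0.0001, -0.659], 'ft_force': [-0.9211, -1.3416, 1.0891]}
tcp ramp 0.0007432420794724737 0.0002662435650619584
```

View pics/w5.png

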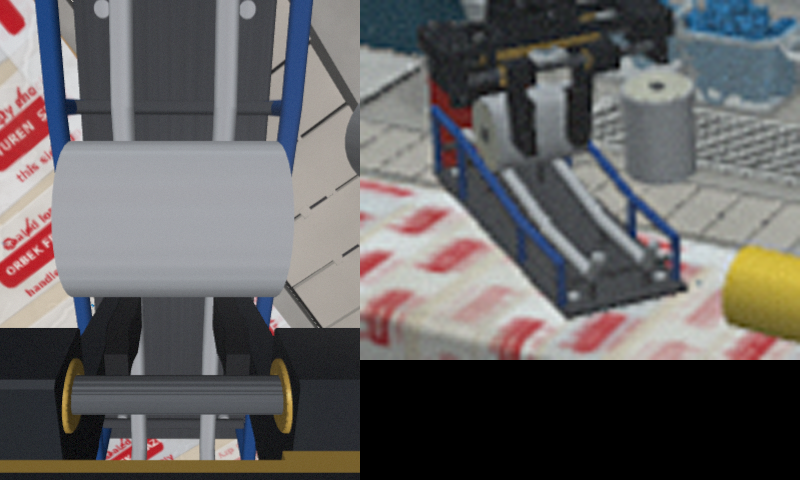

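move_arm(
  moves=[
    [0.35, 0, -4, -1, 0],
    [0.35, 0, -8, -1, 0],
    [0.35, 0, -12, -2, 0],
    [0.35, 0, -16, -3, 0],
    [0.35, 0, -20, -3, 0],
  ],
)

```text
time: 7.48
eef_pos: [0.5542, 0.0491, 0.0968]
tool_rot: [-3.141, -0.0, -0.659]
ft_force: [-0.3, -0.4, 0.2]
width: 0.0304
```

move_arm(
  moves=[
    [0.35, 0, -4, -1, 0],
    [0.35, 0, -8, -1, 0],
    [0.35, 0, -12, -2, 0],
    [0.35, 0, -16, -2, 0],
    [0.35, 0, -19, -3, 0],
  ],
)

```text
time: 8.1
eef_pos: [0.5659, 0.0644, 0.0997]
tool_rot: [-3.141, -0.0, -0.659]
ft_force: [-0.5, -1.1, 0.4]
width: 0.0311
```

move_arm(
  moves=[
    [0.35, 0, -3, 0, 0],
    [0.35, 0, -6, 0, 0],
    [0.35, 0, -9, 0, 0],
    [0.35, 0, -12, 0, 0],
    [0.35, 0, -15, 0, 0],
  ],
)

```text
time: 8.72
eef_pos: [0.5749, 0.0759, 0.0997]
tool_rot: [-3.142, 0.0, -0.659]
ft_force: [-0.2, -0.0, 0.1]
width: 0.0306
```

```bash
python3 look.py w6
```

```text
{'time': 8.725, 'eef_pos': [0.5749, 0.0759, 0.0997], 'tool_rot': [-3.1416, 0.0, -0.6589], 'ft_force': [-0.1676, -0.0427, 0.0551]}
tcp ramp 0.05463979467819626 0.0003426432831277991
```

View pics/w6.png

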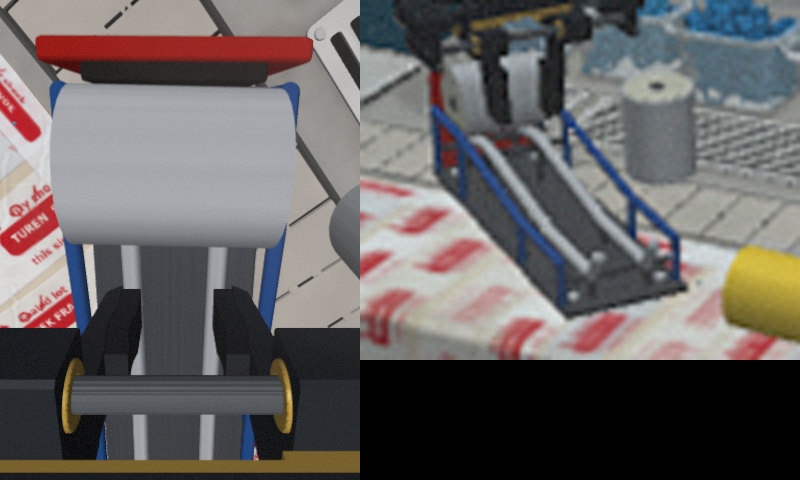

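The flask has rolled past the crest and sits against the black buffer (front edge at row 85), clear of the fingers. I retract.

move_arm(
  moves=[
    [0.35, 0, 5, -10, 0],
    [0.35, 0, 12, -35, 0],
    [0.35, 0, 20, -70, 0],
    [0.35, 0, 30, -105, 0],
    [0.35, 0, 40, -140, 0],
  ],
)

```text
time: 9.45
eef_pos: [0.5497, 0.0434, 0.2415]
tool_rot: [3.142, -0.0, -0.659]
ft_force: [-0.2, 0.6, -0.5]
width: 0.0309
```

move_arm(
  moves=[
    [0.35, 0, 50, 0, 0],
    [0.35, 0, 100, 0, 0],
    [0.35, 0, 145, 0, 0],
    [0.35, 0, 150, 0, 0],
    [0.35, 0, 150, 0, 0],
  ],
)

```text
time: 10.07
eef_pos: [0.4587, -0.0744, 0.2403]
tool_rot: [-3.141, -0.001, -0.66]
ft_force: [-0.2, -0.0, -1.3]
width: 0.0307
```

Run:
```python
from cell import ctrl
import cv2,numpy as np
o=ctrl.observe();print(o['time'],o['ft_force'],o['eef_pos'])
t=ctrl.snapshot("top")["img"][:,:,::-1];w=ctrl.snapshot("wrist")["img"][:,:,::-1];s=ctrl.snapshot("scene")["img"][220:310,240:350,::-1]
c=np.zeros((600,800,3),np.uint8)
c[:360,:400]=cv2.resize(t[190:280,220:320],None,fx=4,fy=4,interpolation=cv2.INTER_CUBIC)
c[:327,400:]=cv2.resize(s,(400,327),interpolation=cv2.INTER_CUBIC);c[360:,:320]=cv2.resize(w,(320,240))
c[360:600,330:800]=t[140:380,110:580]
cv2.imwrite("pics/f.png",c)
```

```text
10.075 [-0.23098789 -0.0122166  -1.31958122] [ 0.45869136 -0.07443693  0.24029733]
```

View pics/f.png

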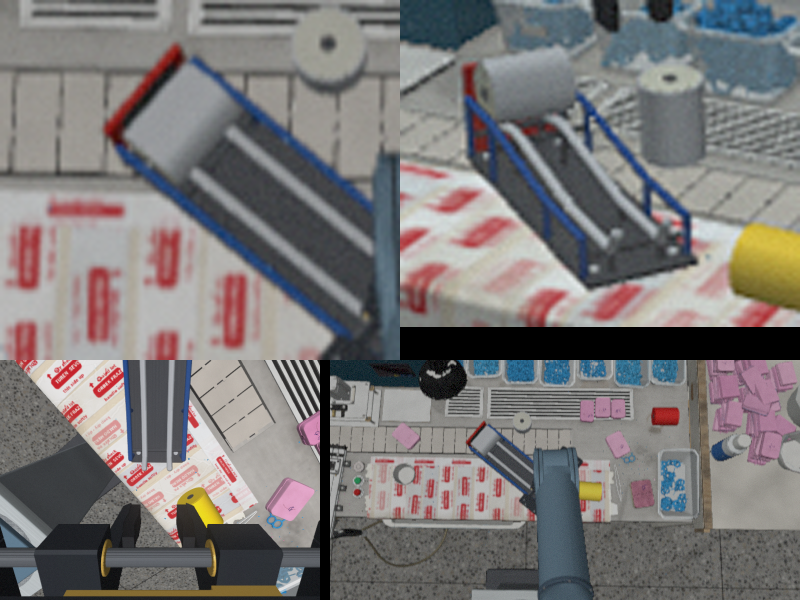

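The flask lies square against the buffer, the bystanders are in place and the arm is clear.

```bash
python3 -c "
from cell import ctrl
print(ctrl.hand_in())"
```

```text
the job is handed in; nothing more can be done
None
```

The flask is home in its seat against the stop, and the job was handed in at about 10 s of the 42 s allowed. `hand_in` gave no verdict.

- **Push:** I pushed with the partly opened fingertips behind the flask at about 32 mm/s, raising them with the slope. Wrist force readings between moves stayed at or below about 3.3 N. In the pictures on the slope the flask stayed against the fingers. It rolled the last stretch into the seat by itself, past the crest.
- **Final check:** The last pictures show the flask resting across the rails against the black buffer, roughly square. The arm is well clear of it. The spare flask, pot and pink moulds look unmoved, judged by eye only.
- **What I did not check:** I did not compute the flask's final position in the ramp frame.
- **What disagreed:** The wrist and top cameras differed by about 0.02 rad and a few mm on the ramp's pose. I first shifted and turned the wrong way because of this, and corrected it before touching the flask.

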